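# Put the spare bearing back in the compartment box and shut it away in its rack

### The arm

A 6-joint arm with a two-finger parallel gripper is mounted at the origin on the work surface. World frame = base frame: x ahead of the robot, y to its left, z up, the work surface at z = 0. Lengths are in m, angles in rad, forces in N, time in s.
With the tool pointing down it reaches from about 0.375 to 0.925 m from the base axis. Payload 5.7 kg.
Tool frame: the origin (TCP) lies at the very end of the fingers, on their centre line; the grasp point (between the pads) lies 19 mm behind it; z points along the fingers, y is the line along which they close (so a half turn about z gives the same grasp; the last joint's range is limited). The gripper opens to 88 mm and grips with 3 to 60 N. Pads are 20 mm wide; open, the fingers measure 115 mm over their backs; the gripper's body (75 mm by 178 mm) begins 61 mm behind the grasp point.
Start: joints at [-1.433, 0.359, 1.51, -0, 1.272, -0.115], TCP at [0.15, -0.581, 0.223] pointing down, gripper open.
Joint ranges: [-2.97, 2.97], [-1.01, 2.36], [0.21, 2.38], [-0.96, 4.11], [0.2, 2.71], [-2.98, 2.98]. Speed limits (rad/s): [2.39, 2.39, 3.14, 3.14, 3.14, 3.14].

### API

Orientations are given as a rotation vector (axis times angle).
In Python, from cell import env, capture, camera_params gives the robot as it stands.
- The arm moves only by the tool jog_arm, never from a script. Its argument "rows" is one flat list of numbers, 6 for each row, row after row: the shift along the world's x, y, z each as a share of 0.025 m, from -1 to 1, then the turn, a rotation vector about the world's x, y, z each as a share of 0.1 rad, from -1 to 1. In form: [dx, dy, dz, ax, ay, az, dx, dy, dz, ax, ay, az, ...]. A call has 1 to 5 rows; each row shifts and turns the commanded pose from where the row before left it; what a row does not reach is not made up. A row lasts 1/10 s, in which the tool goes at most 50 mm and 8.59 degrees, less where a joint would pass 70% of its speed; a pose out of reach is approached as far as the arm can. A call with a number of a shift or a turn outside -1 to 1 is refused whole. A call with a gripper value outside its range is refused whole. "gripper" is the closure, from -1 (fully open) to 1 (shut), set as the call begins (left out, the last holds). The fingers move at their own pace and stop on an object; "squeeze" is the grip in N (left out, the last holds). Time passes only in rows, so rows that do not move let the fingers close. It gives the time, the measured TCP pose, the force, the opening and the grip force at its end, in the units of the state.
- env.state(): the state, without advancing time (a new reading comes with each control period).
- capture(name): name is "scene" or "side" or "wrist"; returns (picture, depth): 384x512x3 uint8, red, green, blue; 384x512 float32, m along the optical axis (not along the pixel's ray), 0 where there is no reading.
- camera_params(name): a dict with "fovy" (degrees; the focal length in pixels is half the picture's height over the tangent of half this angle, whatever the lens; pixels are square), "cx", "cy" (the principal point, pixels), "k1" (the pictures are not rectified: a ray, as slopes to the right and down, at radius r is drawn at 1 + k1 r^2 times it, then the intrinsics apply), "extrinsics" (4x4, takes a point from world to camera coordinates). Camera axes: x right, y up, looking along -z (the intrinsics and any distortion apply to the point x, -y, -z); pixel columns grow to the right and rows downward; lengths in m; the calibration is good to about 2 mm. A picture is of the moment at which its call begins: read the wrist's pose just before it. camera_params takes no time and is no camera call; for the wrist camera it gives the pose at the moment of the call.
- env.close_job(): hands the job in; it is judged then, once.
The state is a dict: "t": time; "qpos": joint angles; "joint_vel": joint speeds; "effort": joint torques, N m; "tcp_pos": TCP position; "tcp_rot": TCP orientation; "force": force on the tool from outside, world axes, zero at the start; "torque": the same for the moment, N m; "opening": finger opening in m; "grasp_force": force on a finger pad.
Only numpy, scipy, OpenCV 4.12 (cv2) and the standard library are available. Lean on these libraries where they do the work, as an engineer would, in place of code of your own. Each camera call takes 0.05 s, during which the arm holds its last target. There are 200 camera calls.

### The job

Put the loose ball bearing from the bench back in the pulled-out compartment box, laid flat and without dropping it, in the same compartment as the other bearing like it. Then close the lid fully, swing the clasp down flat against the front of the box, and only then push the box fully home into its rack. Do not knock the hard hat, the carton or the spanner.

Things in the scene. Friction and masses are not known exactly. Their poses are not given: they have to be found in the camera images.
- rack: Red steel rack fixed on the bench, 210 deep (x) x 352 wide (y) x 130 mm high; origin under its centre; x points from its open front to its back, y left, z up. Its lower slot holds a shut grey box that plays no part; the compartment box in the upper slot starts pulled out towards the robot. Front edge at x = -105 mm.
- box (a joint): Slide of the compartment box: 0 = pulled out to its stop (so it starts), grows as the box is pushed towards the rack's +x, 0.195 m = fully home, its front flush with the rack's front. It needs about 4 to 6 N to move and stays where it is left.
- box_front (a point): Middle of the front face of the grey steel compartment box, moving with it; axes as the rack's. Box 180 deep (x) x 310 wide (y) x 45 mm high, walls 3 mm; this point is 22.5 mm above its underside, which hangs 70 mm above the bench. A catch for the clasp, 40 wide, stands 7 mm out here. Two dividers 36 mm high run front to back and make three compartments.
- comp_right (a point): Centre of the floor of the right (-y) compartment; axes parallel to the rack's; moves with the box. Each compartment is 174 long (x) x 99 mm wide (y) inside, its floor 73 mm above the bench, its mouth 42 mm above its floor.
- comp_middle (a point): Centre of the floor of the middle compartment, the same size.
- comp_left (a point): Centre of the floor of the left (+y) compartment, the same size.
- lid (a joint): Hinge of the grey sheet-steel lid: 0 = shut on the box, grows as it opens upwards (1.57 = upright, more leans towards the rack). It starts open at 1.45 to 1.75 rad. The hinge is stiff: the lid stays where it is left and needs about 1 to 4 N near its front edge to be closed; pressed shut, it stops on the rim of the box.
- lid_hinge (a point): On the lid's hinge axis (along y), mid-width, at the rear top edge of the box, 115 mm above the bench; turns with the lid: -x runs along the lid to its front edge, z out of its outer face (up when shut, to the rack when open). Lid 187 mm from axis to front edge, 318 wide; outer face 6 to 7 mm from the axis along z; a 10 mm rim is turned down in front and at the sides.
- lid_edge (a point): Middle of the lid's front edge, on the outer face; turns with the lid.
- clasp (a joint): Hinge of the clasp on the lid: 0 = flat against the front of the box (with the lid shut), grows as it swings outwards and up (1.57 = in line with the lid, standing straight out to the front when the lid is shut). It starts open at 1.3 to 1.9 rad. Stiff: stays where it is left and needs about 1 to 2 N to move. It has to be open still while the lid comes down, so as to clear its catch.
- clasp_hinge (a point): Middle of the clasp's hinge axis (along y) on the lid's front edge; turns with the clasp. Clasp: bare steel plate 50 wide (y), 36 mm long along -z from the axis; outer face 5 mm from the axis along -x, with a 5 mm lip at its free end. With the lid shut the axis is 118 mm above the bench, 7 mm in front of the box's front face.
- clasp_tip (a point): Middle of the clasp's free end, on its outer face.
- bearing: The loose ball bearing to be put away, lying flat on the bench to the right of the rack: a steel ring, 42 outside, 20 bore, 12 mm high, dark shields between its rings, 70 g; origin at the centre of its underside, z up. Alike on both sides.
- bearing_center (a point): Centre of the loose bearing, 6 mm above its underside.
- twin: A like bearing (same size) lying flat in the rear half of one of the three compartments; which one varies. Origin at the centre of its underside.
- twin_center (a point): Centre of that bearing, 6 mm above its underside.
- bush: Bronze flanged bush, flange 42 across, 30 mm high, standing in the rear half of another compartment; origin at the centre of its underside.
- coupling: Aluminium jaw-coupling half, 40 across, 31 mm high, three jaws on top, standing in the rear half of the third compartment; origin at the centre of its underside.
- hardhat: White hard hat, 244 across, 145 mm high, standing on the bench left of the rack; leave it alone. Origin under its centre.
- carton: Small open cardboard carton, 100 x 100 x 55 mm with two flaps raised to about 90 mm, on the right of the rack; leave it alone. Origin under its centre.
- spanner: Steel spanner, 190 mm long, lying on the bench in front and to the left; leave it alone. Origin under its middle.

How it is judged:
By the outcome, as a careful person would: the job done as asked, in the order asked, and still so for the second after the job is handed in, with the robot touching nothing.
It also fails if it takes over 61 s, if anything falls off the work surface, if the arm or the gripper's body presses on something with over 40 N, if the wrist force passes 120 N, or if a joint passes its speed limit or range.

## Working session

There is one attempt and no reset: what is moved stays moved. The work goes in short steps, Python scripts to look and compute and a tool call to move; the robot and the scene stay as the last step left them, time stands still between calls to the robot, and variables do not carry over. Pictures are saved under pics/ and viewed, at most 10 in all, crops included, and the job is handed in when it is done.

Besides the shell and the picture viewer there is one more tool, called after "Emit:" in YAML: its name, and indented under it one key for each argument. jog_arm: Moves the arm, as the interface text tells. Shift numbers are shares of 0.025 m and turn numbers shares of 0.1 rad, none past 1 either way. Its arguments: {"type":"object","properties":{"rows":{"type":"array","items":{"type":"number"}},"gripper":{"type":"number"},"squeeze":{"type":"number"}},"required":["rows"]}

```bash
mkdir -p pics
cat > h.py <<'E'
import numpy as np, cv2
from cell import env, capture, camera_params
def cam(n):
    p=camera_params(n); return p
def world(p,d,u,v):
    f=192/np.tan(np.radians(p['fovy'])/2)
    a=np.stack([(np.asarray(u,float)-p['cx'])/f,(np.asarray(v,float)-p['cy'])/f],-1)
    s=a.copy()
    for _ in range(10): s=a/(1+p['k1']*(s**2).sum(-1,keepdims=True))
    d=np.asarray(d,float)
    c=np.stack([s[...,0]*d,-s[...,1]*d,-d,np.ones_like(d)],-1)
    return (c@np.linalg.inv(p['extrinsics']).T)[...,:3]
def cloud(n):
    p=camera_params(n); im,d=capture(n)
    v,u=np.mgrid[0:384,0:512]
    W=world(p,d,u,v); W[d==0]=np.nan
    return im,W,p
def ray(p,u,v,z):
    A=world(p,1.0,u,v);C=world(p,0.0,u,v)
    return C+(A-C)*((z-C[2])/(A-C)[2])
E
python3 - <<'E'
from h import *
ims=[]
for n in ['scene','side']:
    im,W,p=cloud(n); np.savez('/tmp/%s.npz'%n,im=im,W=W); ims.append(im)
    cv2.imwrite(f'pics/{n}0.png',cv2.resize(im[...,::-1],(800,600),interpolation=cv2.INTER_CUBIC))
    print(n,np.linalg.inv(p['extrinsics'])[:3].round(3).tolist(),p['fovy'],p['k1'])
print(env.state())
E
```

```text
scene [[0.996, -0.062, 0.065, 0.641], [0.089, 0.765, -0.637, -0.938], [-0.01, 0.64, 0.768, 1.296]] 44.221688129914206 -0.017229738025658865
side [[-0.958, 0.191, -0.214, 0.296], [-0.287, -0.633, 0.719, 0.865], [0.002, 0.75, 0.661, 0.858]] 52.31080399146862 -0.03108483119860179
{'t': 0.1, 'qpos': array([-1.43308838e+00,  3.59410164e-01,  1.51127924e+00,  1.27708847e-05,
        1.27250419e+00, -1.15132588e-01]), 'joint_vel': array([-0.0011163 , -0.00210587, -0.00176589, -0.00038413,  0.00019193,
        0.00036838]), 'effort': array([-3.38950931e-04, -5.16357493e+01, -2.71406829e+01,  6.75750151e-02,
        2.76754639e-02, -2.57486670e-05]), 'tcp_pos': array([ 0.14998869, -0.58033305,  0.22192435]), 'tcp_rot': array([-3.11493402e+00, -3.95896205e-01,  9.21175823e-06]), 'force': array([-0.10741964, -0.24108321,  0.83673119]), 'torque': array([ 0.04530792, -0.02822417,  0.02691467]), 'grasp_force': 0.0, 'opening': 0.08755653500095475}
```

View pics/scene0.png

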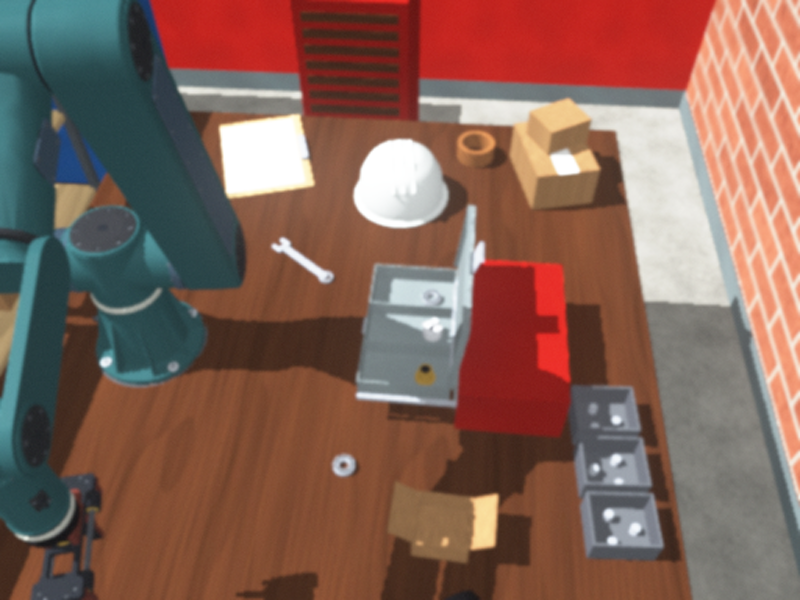

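View pics/side0.png

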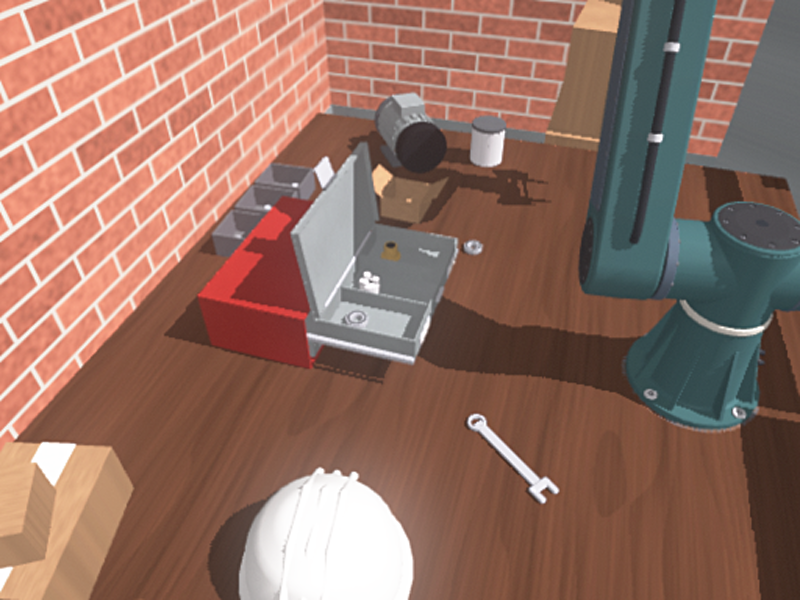

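Scene view: loose bearing at (344,465), twin at (433,297) in the left compartment, coupling in the middle at (432,330), bush on the right at (425,374), and the lid about upright at x≈465. The side view confirms the twin at (355,317), left compartment. Measuring next.

Run:
```python
from h import *
D={n:np.load(f'/tmp/{n}.npz') for n in ['scene','side']}
def red(n):
    im=D[n]['im'].astype(int);W=D[n]['W']
    m=(im[...,0]>130)&(im[...,1]<60)&(im[...,2]<60)&(abs(W[...,2]-.13)<.006)
    P=W[m]; r=cv2.minAreaRect(P[:,:2].astype(np.float32)); print(n,'racktop',len(P),np.median(P[:,2]),r)
    return r
for n in D: red(n)
# bearing loose
for n,(u,v) in {'scene':(220,298),'side':(303,158)}.items():
    W=D[n]['W'];im=D[n]['im']
    s=(slice(v-14,v+15),slice(u-14,u+15)); P=W[s].reshape(-1,3)
    m=(P[:,2]>.006)&(P[:,2]<.02); print(n,'bearing',m.sum(),np.nanmean(P[m],0),np.ptp(P[m],0), cv2.minEnclosingCircle(P[m][:,:2].astype(np.float32)))
W=D['side']['W']
u,v=227,203
P=W[v-16:v+17,u-20:u+21].reshape(-1,3);m=(P[:,2]>.079)&(P[:,2]<.092)
print('twin',m.sum(),P[m].mean(0),np.ptp(P[m],0))
# grey points in box region
for n in D:
    im=D[n]['im'].astype(int);W=D[n]['W']
    g=(im.max(-1)-im.min(-1)<40)&(W[...,0]>.35)&(W[...,0]<1)&(abs(W[...,1])<.3)
    P=W[g]
    f=P[(abs(P[:,2]-.073)<.004)]; print(n,'floor',len(f),np.percentile(f,[2,50,98],axis=0).round(3).tolist())
    r=P[(abs(P[:,2]-.115)<.004)]; print(n,'rim',len(r),np.percentile(r,[2,50,98],axis=0).round(3).tolist(),cv2.minAreaRect(r[:,:2].astype(np.float32)))
    l=P[(P[:,2]>.14)&(P[:,2]<.31)]; print(n,'lid',len(l),np.percentile(l,[1,50,99],axis=0).round(3).tolist())
    c=np.median(l,0); _,_,Vt=np.linalg.svd(l-l.mean(0),full_matrices=False); print('normal',Vt[2],l.mean(0))
```

```text
scene racktop 4885 0.12965931412318144 ((0.5652346611022949, 0.5225811004638672), (0.32594794034957886, 1.515153169631958), 23.041149139404297)
side racktop 244 0.13110840179908217 ((0.77935391664505, 0.011339008808135986), (0.34642836451530457, 0.20616309344768524), 89.19058990478516)
scene bearing 117 [ 0.4679515  -0.27287513  0.01091092] [0.07497406 0.06626039 0.01109039] ((0.4717138409614563, -0.2860552966594696), 0.04010949656367302)
side bearing 77 [ 0.46620357 -0.26863411  0.01207856] [0.05254048 0.15422247 0.01187407] ((0.4505533277988434, -0.29119041562080383), 0.07722467929124832)
twin 368 [0.61688297 0.11542845 0.0852559 ] [0.11489377 0.12057776 0.01297853]
scene floor 2285 [[0.488, -0.158, 0.069], [0.564, 0.002, 0.073], [0.658, 0.16, 0.077]]
scene rim 314 [[0.483, -0.148, 0.111], [0.573, -0.011, 0.115], [0.665, 0.164, 0.119]] ((0.574359655380249, 0.008486241102218628), (0.31745103001594543, 0.18318448960781097), 89.81526947021484)
scene lid 915 [[0.661, -0.154, 0.142], [0.676, -0.013, 0.277], [0.691, 0.167, 0.305]]
normal [-0.99459058  0.0087105   0.10350708] [ 0.67682978 -0.00687325  0.24704076]
side floor 1771 [[0.498, -0.143, 0.071], [0.562, 0.011, 0.075], [0.659, 0.175, 0.077]]
side rim 504 [[0.482, -0.148, 0.111], [0.582, 0.057, 0.115], [0.665, 0.164, 0.119]] ((0.5747429728507996, 0.009218424558639526), (0.31696617603302, 0.18564532697200775), 89.23454284667969)
side lid 2925 [[0.662, -0.151, 0.142], [0.676, 0.028, 0.229], [0.689, 0.168, 0.305]]
normal [-0.99479346  0.00788582  0.10160602] [0.67582982 0.02076911 0.22774164]
```

Run:
```python
from h import *
D={n:np.load(f'/tmp/{n}.npz') for n in ['scene','side']}
for n,(u,v) in {'scene':(220,298),'side':(303,158)}.items():
    im=D[n]['im'].astype(int); p=camera_params(n)
    g=((im[...,0]-im[...,2])<22)&(im.max(-1)>60); m=np.zeros(g.shape,np.uint8); m[v-15:v+16,u-15:u+16]=g[v-15:v+16,u-15:u+16]
    k,l,s,c=cv2.connectedComponentsWithStats(m); i=1+np.argmax(s[1:,4]); 
    cs,_=cv2.findContours((l==i).astype(np.uint8),0,1); e=cv2.minAreaRect(max(cs,key=len))
    print(n,'loose',s[i],e, ray(p,*e[0],.009).round(4))
    P=D[n]['W'][l==i]; P=P[P[:,2]>.005]; print(P.mean(0),np.percentile(P,[3,97],axis=0).round(4).tolist())
W=D['side']['W'].reshape(-1,3)
m=(abs(W[:,2]-.085)<.004)&(W[:,0]>.56)&(W[:,0]<.65)&(W[:,1]>.07)&(W[:,1]<.15)
print('twin',m.sum(),W[m].mean(0),np.percentile(W[m],[3,97],axis=0).tolist())
for n in D:
  W=D[n]['W'].reshape(-1,3)
  m=(abs(W[:,2]-.109)<.004)&(W[:,0]>.50)&(W[:,0]<.65)
  h,e=np.histogram(W[m][:,1],np.arange(-.17,.19,.01)); print(n,dict(zip(e.round(3),h)))
# clasp / lid top
for n in D:
  im=D[n]['im'].astype(int);W=D[n]['W']
  m=(W[...,2]>.30)&(W[...,2]<.36)&(W[...,0]>.62)&(W[...,0]<.78)&(abs(W[...,1])<.2)
  P=W[m]; print(n,len(P),np.percentile(P,[1,50,99],axis=0).round(3).tolist())
  m=m&(abs(W[...,1]-.01)<.035)&(W[...,0]>.695); P=W[m]; print('clasp',len(P),P.min(0) if len(P) else 0,P.max(0) if len(P) else 0)
```

```text
scene loose [213 291  15  14 161] ((220.0, 297.5), (13.0, 14.0), 90.0) [ 0.4675 -0.2706  0.009 ]
[ 0.46764455 -0.27179181  0.0109477 ] [[0.4493, -0.2903, 0.0058], [0.486, -0.254, 0.0164]]
side loose [296 154  13   9  89] ((302.0, 158.0), (8.0, 12.0), 90.0) [ 0.4668 -0.2667  0.009 ]
[ 0.46573645 -0.26586363  0.01229422] [[0.4489, -0.2841, 0.0057], [0.4834, -0.2495, 0.0171]]
twin 102 [0.61104642 0.10943562 0.08570174] [[0.5922700722971725, 0.09040581922674677, 0.08250779989639874], [0.6296444479463923, 0.1266684156445141, 0.08854862985353344]]
scene {np.float64(-0.17): np.int64(0), np.float64(-0.16): np.int64(1), np.float64(-0.15): np.int64(76), np.float64(-0.14): np.int64(1), np.float64(-0.13): np.int64(0), np.float64(-0.12): np.int64(1), np.float64(-0.11): np.int64(5), np.float64(-0.1): np.int64(4), np.float64(-0.09): np.int64(3), np.float64(-0.08): np.int64(0), np.float64(-0.07): np.int64(0), np.float64(-0.06): np.int64(0), np.float64(-0.05): np.int64(64), np.float64(-0.04): np.int64(7), np.float64(-0.03): np.int64(0), np.float64(-0.02): np.int64(0), np.float64(-0.01): np.int64(0), 
[... 1290 characters left out ...]
4(57), np.float64(0.06): np.int64(41), np.float64(0.07): np.int64(0), np.float64(0.08): np.int64(0), np.float64(0.09): np.int64(0), np.float64(0.1): np.int64(0), np.float64(0.11): np.int64(0), np.float64(0.12): np.int64(0), np.float64(0.13): np.int64(0), np.float64(0.14): np.int64(0), np.float64(0.15): np.int64(2), np.float64(0.16): np.int64(108), np.float64(0.17): np.int64(0)}
scene 211 [[0.675, -0.15, 0.3], [0.688, 0.002, 0.303], [0.705, 0.153, 0.336]]
clasp 58 [ 0.69501892 -0.01827064  0.31467219] [0.70546793 0.03455771 0.33777569]
side 366 [[0.674, -0.115, 0.3], [0.685, 0.018, 0.302], [0.705, 0.163, 0.334]]
clasp 72 [ 0.69502828 -0.01651662  0.31546208] [0.70631824 0.03348658 0.33559985]
```

Emit:
jog_arm:
  rows: [0.85, 0.83, -0.27, 0, 0, -0.17, 0.85, 0.83, -0.27, 0, 0, -0.17, 0.85, 0.83, -0.27, 0, 0, -0.17, 0.85, 0.83, -0.27, 0, 0, -0.17, 0.85, 0.83, -0.27, 0, 0, -0.17]
  gripper: -1

```text
t: 0.6
tcp_pos: [0.2569, -0.4759, 0.1883]
tcp_rot: [-3.13, -0.262, 0.0]
force: [0.8, -1.1, -0.1]
opening: 0.0878
grasp_force: 0.0
```

Emit:
jog_arm:
  rows: [0.85, 0.83, -0.27, 0, 0, -0.17, 0.85, 0.83, -0.27, 0, 0, -0.17, 0.85, 0.83, -0.27, 0, 0, -0.17, 0.85, 0.83, -0.27, 0, 0, -0.17, 0.85, 0.83, -0.27, 0, 0, -0.17]

```text
t: 1.1
tcp_pos: [0.3631, -0.3722, 0.1546]
tcp_rot: [-3.138, -0.129, 0.0]
force: [0.2, 0.5, -0.3]
opening: 0.0879
grasp_force: 0.0
```

Emit:
jog_arm:
  rows: [0.85, 0.83, -0.27, 0, 0, -0.17, 0.85, 0.83, -0.27, 0, 0, -0.17, 0.85, 0.83, -0.27, 0, 0, -0.17, 0.85, 0.83, -0.27, 0, 0, -0.17, 0.85, 0.83, -0.27, 0, 0, -0.17]

```text
t: 1.6
tcp_pos: [0.4693, -0.2685, 0.1208]
tcp_rot: [-3.141, 0.005, 0.001]
force: [0.4, -0.3, -0.2]
opening: 0.088
grasp_force: 0.0
```

Emit:
jog_arm:
  rows: [0, 0, 0, 0, 0, 0, 0, 0, 0, 0, 0, 0]

```text
t: 1.8
tcp_pos: [0.4686, -0.2692, 0.121]
tcp_rot: [-3.141, 0.0, 0.002]
force: [-0.5, -0.8, -0.5]
opening: 0.0875
grasp_force: 0.0
```

Run:
```python
from h import *
s=env.state(); print(s['tcp_pos'],s['tcp_rot'])
im,W,p=cloud('wrist')
cv2.imwrite('pics/w1.png',im[...,::-1])
m=(W[...,2]>.007)&(W[...,2]<.018)&(abs(W[...,0]-.467)<.035)&(abs(W[...,1]+.269)<.035)
P=W[m];print(len(P), P.mean(0) if len(P) else 0, np.percentile(P,[2,98],axis=0) if len(P) else 0)
W=np.load('/tmp/scene.npz')['W'].reshape(-1,3)
m=(W[:,2]>.03)&(W[:,2]<.1)&(W[:,1]<-.2)&(W[:,1]>-.5)&(W[:,0]>.4)&(W[:,0]<.75)
print('carton',np.percentile(W[m],[0.5,50,99.5],axis=0))
```

```text
[ 0.4685956  -0.26917408  0.12097344] [-3.14112687e+00  2.60536797e-04  1.72843943e-03]
1067 [ 0.46841642 -0.2708286   0.01197789] [[ 0.44922381 -0.28929547  0.00849645]
 [ 0.48697968 -0.2519733   0.01355086]]
carton [[ 0.57070948 -0.43747463  0.03079312]
 [ 0.65516593 -0.38871228  0.06320417]
 [ 0.74972364 -0.33546373  0.08684023]]
```

View pics/w1.png

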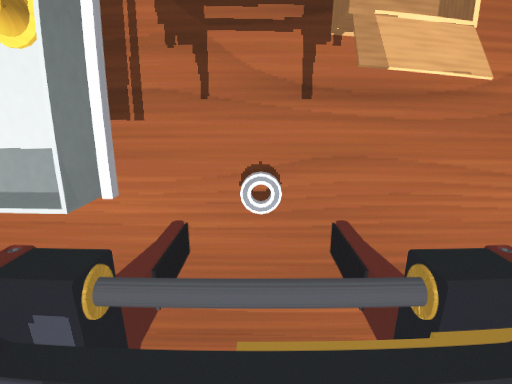

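The wrist view shows the bearing centred between the fingers at (261,193), with the carton clear at the top right. Descending to grasp.

Emit:
jog_arm:
  rows: [0, -0.06, -0.9, 0, 0, 0, 0, 0, -0.9, 0, 0, 0, 0, 0, -0.9, 0, 0, 0, 0, 0, -0.9, 0, 0, 0, 0, 0, -0.9, 0, 0, 0]

```text
t: 2.35
tcp_pos: [0.4682, -0.2726, 0.0085]
tcp_rot: [3.141, -0.006, 0.001]
force: [-0.7, -0.9, 1.0]
opening: 0.0879
grasp_force: 0.0
```

Emit:
jog_arm:
  rows: [0, 0, -0.22, 0, 0, 0, 0, 0, 0, 0, 0, 0]

```text
t: 2.55
tcp_pos: [0.4677, -0.2716, 0.003]
tcp_rot: [-3.141, 0.005, 0.002]
force: [-0.1, -0.2, -0.6]
opening: 0.0876
grasp_force: 0.0
```

Emit:
jog_arm:
  rows: [0, 0, 0, 0, 0, 0, 0, 0, 0, 0, 0, 0, 0, 0, 0, 0, 0, 0, 0, 0, 0, 0, 0, 0, 0, 0, 0, 0, 0, 0]
  gripper: 1
  squeeze: 20

```text
t: 3.05
tcp_pos: [0.469, -0.2712, 0.0038]
tcp_rot: [3.141, -0.003, 0.001]
force: [-0.7, 0.3, -0.3]
opening: 0.0517
grasp_force: 0.0
```

Emit:
jog_arm:
  rows: [0, 0, 0, 0, 0, 0, 0, 0, 0, 0, 0, 0, 0, 0, 0, 0, 0, 0]

```text
t: 3.35
tcp_pos: [0.4689, -0.2711, 0.0035]
tcp_rot: [-3.141, 0.003, -0.0]
force: [-1.0, 0.2, 3.7]
opening: 0.0413
grasp_force: 20.0
```

Emit:
jog_arm:
  rows: [0, 0, 0.3, 0, 0, 0, 0, 0, 0.9, 0, 0, 0, 0, 0, 1, 0, 0, 0, 0, 0, 1, 0, 0, 0, 0, 0, 1, 0, 0, 0]

```text
t: 3.85
tcp_pos: [0.4686, -0.271, 0.1096]
tcp_rot: [-3.141, 0.003, 0.0]
force: [0.1, -0.4, -2.2]
opening: 0.0413
grasp_force: 20.0
```

Emit:
jog_arm:
  rows: [0, 0, 1, 0, 0, 0, 0, 0, 1, 0, 0, 0, 0, 0, 0.5, 0, 0, 0, 0.2, 0.5, 0, 0, 0, 0, 0.2, 0.9, 0, 0, 0, 0]

```text
t: 4.35
tcp_pos: [0.479, -0.2361, 0.1705]
tcp_rot: [3.141, -0.006, 0.001]
force: [0.7, 0.3, -0.3]
opening: 0.0409
grasp_force: 20.0
```

Emit:
jog_arm:
  rows: [0.2, 1, 0, 0, 0, 0, 0.2, 1, 0, 0, 0, 0, 0.2, 1, 0, 0, 0, 0, 0.2, 1, 0, 0, 0, 0, 0.2, 1, 0, 0, 0, 0]

```text
t: 4.85
tcp_pos: [0.5028, -0.1088, 0.1692]
tcp_rot: [-3.14, 0.003, 0.004]
force: [0.2, 0.0, -1.1]
opening: 0.0413
grasp_force: 20.0
```

Emit:
jog_arm:
  rows: [0.2, 1, 0, 0, 0, 0, 0.2, 1, 0, 0, 0, 0, 0.2, 1, 0, 0, 0, 0, 0.2, 1, 0, 0, 0, 0, 0.2, 1, 0, 0, 0, 0]

```text
t: 5.35
tcp_pos: [0.5276, 0.0159, 0.1692]
tcp_rot: [-3.141, 0.003, 0.005]
force: [0.1, -0.4, -0.9]
opening: 0.0411
grasp_force: 20.0
```

Emit:
jog_arm:
  rows: [0.12, 1, 0, 0, 0, 0, 0, 1, 0, 0, 0, 0, 0, 0.9, 0, 0, 0, 0, 0, 0, 0, 0, 0, 0, 0, 0, 0, 0, 0, 0]

```text
t: 5.85
tcp_pos: [0.5307, 0.087, 0.1696]
tcp_rot: [3.141, -0.001, -0.004]
force: [-1.3, 0.2, -0.4]
opening: 0.0415
grasp_force: 20.0
```

Run:
```python
from h import *
s=env.state(); print(s['tcp_pos'],s['tcp_rot'],s['opening'],s['grasp_force'])
im,W,p=cloud('wrist')
cv2.imwrite('pics/w2.png',im[...,::-1])
m=(abs(W[...,2]-.115)<.004)&(W[...,1]>.03)&(W[...,1]<.2)&(W[...,0]<.6)
h,e=np.histogram(W[m][:,1],np.arange(.03,.2,.01)); print(dict(zip(e.round(3).tolist(),h.tolist())))
q=m&(W[...,1]>.145); print(np.median(W[q],0),q.sum())
```

```text
[0.53067511 0.08700308 0.16962585] [ 3.14133212e+00 -7.16720615e-04 -3.63595963e-03] 0.041506025577382366 19.9997400585562
{0.03: 0, 0.04: 0, 0.05: 24, 0.06: 8, 0.07: 0, 0.08: 0, 0.09: 0, 0.1: 0, 0.11: 31, 0.12: 0, 0.13: 0, 0.14: 0, 0.15: 130, 0.16: 606, 0.17: 0, 0.18: 0}
[0.55249877 0.16084546 0.11492029] 736
```

View pics/w2.png

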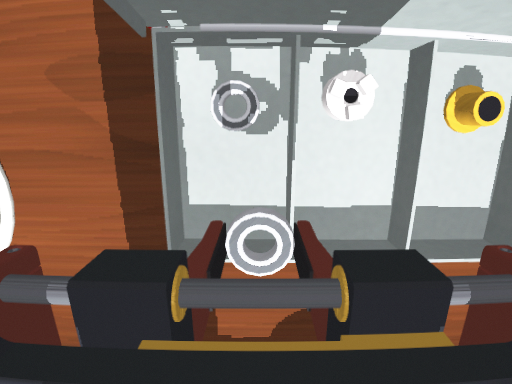

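Twin at (235,104) is in the left compartment, and the held bearing at (260,243) is flat. I'll centre it on the compartment and lower it.

Emit:
jog_arm:
  rows: [0.05, 0.93, 0, 0, 0, 0, 0, 0, -0.6, 0, 0, 0, 0, 0, -0.9, 0, 0, 0, 0, 0, -0.9, 0, 0, 0, 0, 0, -0.8, 0, 0, 0]

```text
t: 6.4
tcp_pos: [0.5327, 0.1086, 0.0896]
tcp_rot: [3.141, -0.005, -0.001]
force: [0.3, 0.6, -0.8]
opening: 0.0413
grasp_force: 20.0
```

Emit:
jog_arm:
  rows: [0, 0, -0.3, 0, 0, 0, 0, 0, -0.1, 0, 0, 0, 0, 0, 0, 0, 0, 0]

```text
t: 6.7
tcp_pos: [0.5333, 0.1092, 0.081]
tcp_rot: [-3.142, 0.004, -0.0]
force: [-0.3, 0.2, -0.8]
opening: 0.0416
grasp_force: 20.0
```

Emit:
jog_arm:
  rows: [0, 0, -0.08, 0, 0, 0, 0, 0, 0, 0, 0, 0]

```text
t: 6.9
tcp_pos: [0.5336, 0.1096, 0.0795]
tcp_rot: [-3.141, 0.004, -0.002]
force: [0.2, 0.3, -1.0]
opening: 0.041
grasp_force: 20.0
```

Emit:
jog_arm:
  rows: [0, 0, -0.04, 0, 0, 0, 0, 0, 0, 0, 0, 0]

```text
t: 7.1
tcp_pos: [0.5332, 0.1096, 0.0782]
tcp_rot: [-3.141, 0.003, -0.001]
force: [-0.0, -0.2, -0.8]
opening: 0.0413
grasp_force: 20.0
```

Emit:
jog_arm:
  rows: [0, 0, -0.03, 0, 0, 0, 0, 0, 0, 0, 0, 0]

```text
t: 7.3
tcp_pos: [0.533, 0.1097, 0.0771]
tcp_rot: [-3.141, 0.003, -0.0]
force: [0.1, -0.1, -0.6]
opening: 0.0413
grasp_force: 20.0
```

Emit:
jog_arm:
  rows: [0, 0, -0.04, 0, 0, 0, 0, 0, 0, 0, 0, 0]

```text
t: 7.5
tcp_pos: [0.5332, 0.1096, 0.0765]
tcp_rot: [-3.141, 0.003, -0.0]
force: [-0.9, -0.5, 3.6]
opening: 0.0417
grasp_force: 20.0
```

Emit:
jog_arm:
  rows: [0, 0, -0.03, 0, 0, 0, 0, 0, 0, 0, 0, 0]

```text
t: 7.7
tcp_pos: [0.5332, 0.1096, 0.0764]
tcp_rot: [-3.141, 0.003, -0.001]
force: [-2.9, -0.2, 10.3]
opening: 0.0413
grasp_force: 20.0
```

Emit:
jog_arm:
  rows: [0, 0, 0.1, 0, 0, 0, 0, 0, 0, 0, 0, 0, 0, 0, 0, 0, 0, 0, 0, 0, 0, 0, 0, 0]
  gripper: -0.3

```text
t: 8.1
tcp_pos: [0.533, 0.1096, 0.0777]
tcp_rot: [-3.142, 0.003, 0.0]
force: [0.2, 0.1, 0.4]
opening: 0.057
grasp_force: 0.0
```

Emit:
jog_arm:
  rows: [0, 0, 0.2, 0, 0, 0, 0, 0, 0.4, 0, 0, 0, 0, 0, 0.8, 0, 0, 0, 0, 0, 1, 0, 0, 0, 0, 0, 1, 0, 0, 0]

```text
t: 8.6
tcp_pos: [0.533, 0.1096, 0.1644]
tcp_rot: [-3.142, 0.003, -0.0]
force: [-0.6, -0.2, -0.2]
opening: 0.057
grasp_force: 0.0
```

Emit:
jog_arm:
  rows: [0, 0, 1, 0, 0, 0, -0.5, -1, 1, 0, 0, 0, -0.5, -1, 1, 0, 0, 0, 0, -1, 1, 0, 0, 0, 0, 0, 0, 0, 0, 0]

```text
t: 9.1
tcp_pos: [0.5102, 0.0323, 0.2672]
tcp_rot: [3.14, -0.007, 0.012]
force: [0.6, 0.0, 0.1]
opening: 0.0573
grasp_force: 0.0
```

Run:
```python
from h import *
s=env.state(); print(s['tcp_pos'],s['tcp_rot'],s['opening'],s['grasp_force'])
out=[]
for n in ['wrist','side','scene']:
    im,W,p=cloud(n); out.append(im)
    P=W.reshape(-1,3)
    m=(abs(P[:,2]-.084)<.005)&(P[:,1]>.07)&(P[:,1]<.15)&(P[:,0]>.5)&(P[:,0]<.575)
    if m.any(): print(n,m.sum(),P[m].mean(0),np.percentile(P[m],[3,97],axis=0).round(4).tolist())
    l=P[(P[:,2]>.16)&(P[:,2]<.29)&(P[:,0]>.64)&(P[:,0]<.72)&(P[:,1]>.05)&(P[:,1]<.15)]
    if n=='side': a=np.polyfit(l[:,2],l[:,0],1); print('lid x=',a,'at hinge',np.polyval(a,.115),'angle',np.pi/2+np.arctan(a[0]))
cv2.imwrite('pics/w3.png',np.hstack([out[0][:, :400],out[1][80:270,80:330].repeat(1,0) if 0 else cv2.resize(out[1][110:270,120:330],(400,384))])[...,::-1])
H=np.array([.661,.115])
for th in [1.55,1.4,1.2,1.0,.8,.6,.4,.2,.05,0]:
    d=np.array([-np.cos(th),np.sin(th)]);nn=np.array([np.sin(th),np.cos(th)])
    print(th,(H+.15*d+.0065*nn+[.01,0]).round(4))
```

```text
[0.5102185  0.03232612 0.26718306] [ 3.14009757 -0.00699945  0.01210086] 0.05726800474710238 0.0
wrist 697 [0.53197444 0.10821858 0.08491646] [[0.514, 0.09, 0.0807], [0.5496, 0.1265, 0.0867]]
side 121 [0.53102984 0.1099221  0.0852635 ] [[0.5132, 0.0913, 0.0798], [0.5496, 0.1277, 0.0883]]
lid x= [0.11323487 0.65183581] at hinge 0.664857818026021 angle 1.6835509198744294
scene 84 [0.53108313 0.10772198 0.08366695] [[0.5132, 0.0876, 0.0794], [0.551, 0.1273, 0.0879]]
1.55 [0.6744 0.2651]
1.4 [0.6519 0.2639]
1.2 [0.6227 0.2572]
1.0 [0.5954 0.2447]
0.8 [0.5712 0.2271]
0.6 [0.5509 0.2051]
0.4 [0.5354 0.1794]
0.2 [0.5253 0.1512]
0.05 [0.5215 0.129 ]
0 [0.521  0.1215]
```

View pics/w3.png

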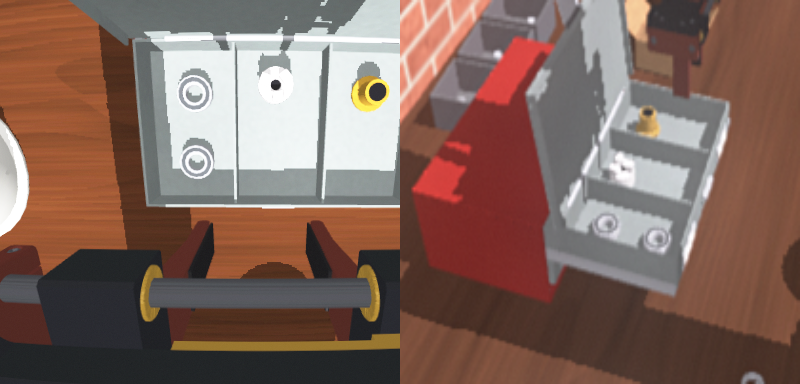

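Both bearings lie flat in the left compartment: twin at (195,93), placed one at (197,160). Next I go over the lid, behind it.

Emit:
jog_arm:
  rows: [0, -0.74, 0.84, 0, 0, 0, 0, -0.74, 0.84, 0, 0, 0, 0, -0.74, 0.84, 0, 0, 0, 0, -0.74, 0.84, 0, 0, 0, 0, -0.74, 0.84, 0, 0, 0]
  gripper: 1

```text
t: 9.75
tcp_pos: [0.5076, -0.0572, 0.367]
tcp_rot: [-3.14, 0.001, 0.005]
force: [-0.1, -0.0, 0.0]
opening: 0.0205
grasp_force: 0.0
```

Emit:
jog_arm:
  rows: [0.98, 0, 0, 0, 0, 0, 0.98, 0, 0, 0, 0, 0, 0.98, 0, 0, 0, 0, 0, 0.98, 0, 0, 0, 0, 0, 0.98, 0, 0, 0, 0, 0]

```text
t: 10.25
tcp_pos: [0.6312, -0.0563, 0.3657]
tcp_rot: [-3.14, 0.001, 0.005]
force: [0.8, -0.8, 0.8]
opening: 0.0005
grasp_force: 0.0
```

Emit:
jog_arm:
  rows: [0.98, 0, 0, 0, 0, 0, 0.98, 0, 0, 0, 0, 0, 0.98, 0, 0, 0, 0, 0, 0.98, 0, 0, 0, 0, 0, 0.98, 0, 0, 0, 0, 0]

```text
t: 10.75
tcp_pos: [0.7537, -0.0561, 0.3653]
tcp_rot: [-3.14, 0.001, 0.006]
force: [-0.2, -0.5, 0.4]
opening: 0.0006
grasp_force: 0.0
```

Emit:
jog_arm:
  rows: [0, 0, -0.5, 0, 0, 0, 0, 0, 0, 0, 0, 0]

```text
t: 10.95
tcp_pos: [0.7516, -0.0565, 0.3505]
tcp_rot: [-3.14, 0.002, 0.011]
force: [-0.4, 0.6, 0.3]
opening: 0.0006
grasp_force: 0.0
```

Emit:
jog_arm:
  rows: [0, 0, -0.87, 0, 0, 0, 0, 0, -0.87, 0, 0, 0, 0, 0, -0.87, 0, 0, 0, 0, 0, -0.87, 0, 0, 0, 0, 0, 0, 0, 0, 0]

```text
t: 11.45
tcp_pos: [0.7494, -0.0569, 0.2642]
tcp_rot: [-3.14, 0.003, 0.013]
force: [0.1, 0.4, 0.0]
opening: 0.0005
grasp_force: 0.0
```

Emit:
jog_arm:
  rows: [-0.6, 0, 0, 0, 0, 0, -0.6, 0, 0, 0, 0, 0, -0.6, 0, 0, 0, 0, 0, -0.4, 0, 0, 0, 0, 0, -0.3, 0, 0, 0, 0, 0]

```text
t: 11.95
tcp_pos: [0.6912, -0.0576, 0.2704]
tcp_rot: [-3.142, 0.003, -0.007]
force: [3.2, 0.4, 3.4]
opening: 0.0004
grasp_force: 1.6
```

Emit:
jog_arm:
  rows: [-0.3, 0, 0, 0, 0, 0, -0.3, 0, 0, 0, 0, 0]

```text
t: 12.15
tcp_pos: [0.676, -0.058, 0.2692]
tcp_rot: [3.141, -0.003, 0.004]
force: [2.9, 0.5, 2.8]
opening: 0.0006
grasp_force: 1.7
```

Emit:
jog_arm:
  rows: [-0.48, 0, -0.1, 0, 0, 0, -0.48, 0, -0.1, 0, 0, 0, -0.58, 0, -0.13, 0, 0, 0, -0.58, 0, -0.13, 0, 0, 0, -0.55, 0, -0.25, 0, 0, 0]

```text
t: 12.65
tcp_pos: [0.6082, -0.0579, 0.2506]
tcp_rot: [-3.141, 0.003, -0.001]
force: [1.3, 1.3, 2.1]
opening: 0.001
grasp_force: 1.3
```

Emit:
jog_arm:
  rows: [-0.55, 0, -0.25, 0, 0, 0, -0.48, 0, -0.35, 0, 0, 0, -0.48, 0, -0.35, 0, 0, 0, -0.4, 0, -0.44, 0, 0, 0, -0.4, 0, -0.44, 0, 0, 0]

```text
t: 13.15
tcp_pos: [0.5499, -0.0578, 0.2043]
tcp_rot: [-3.141, 0.003, 0.002]
force: [2.5, 0.2, 1.0]
opening: 0.0003
grasp_force: 0.7
```

Emit:
jog_arm:
  rows: [-0.31, 0, -0.51, 0, 0, 0, -0.31, 0, -0.51, 0, 0, 0, -0.2, 0, -0.56, 0, 0, 0, -0.2, 0, -0.56, 0, 0, 0, 0, 0, 0, 0, 0, 0]

```text
t: 13.65
tcp_pos: [0.5221, -0.0574, 0.1493]
tcp_rot: [-3.14, 0.004, 0.01]
force: [0.5, 0.6, -0.0]
opening: 0.0003
grasp_force: 0.0
```

Emit:
jog_arm:
  rows: [0, 0, -0.4, 0, 0, 0, 0, 0, -0.4, 0, 0, 0]

```text
t: 13.85
tcp_pos: [0.5258, -0.058, 0.1313]
tcp_rot: [3.141, -0.003, 0.001]
force: [-1.2, 0.2, 1.3]
opening: 0.0005
grasp_force: 0.6
```

Emit:
jog_arm:
  rows: [0, 0, -0.2, 0, 0, 0, 0, 0, 0, 0, 0, 0]

```text
t: 14.05
tcp_pos: [0.5251, -0.0578, 0.1255]
tcp_rot: [-3.141, 0.003, 0.002]
force: [0.5, 0.3, 1.2]
opening: 0.0006
grasp_force: 0.0
```

Emit:
jog_arm:
  rows: [0, 0, -0.12, 0, 0, 0, 0, 0, 0, 0, 0, 0]

```text
t: 14.25
tcp_pos: [0.5258, -0.0579, 0.1233]
tcp_rot: [-3.142, 0.003, -0.0]
force: [-0.7, 0.1, 0.9]
opening: 0.0003
grasp_force: 0.0
```

Emit:
jog_arm:
  rows: [0, 0, -0.06, 0, 0, 0, 0, 0, 0, 0, 0, 0]

```text
t: 14.45
tcp_pos: [0.5258, -0.0579, 0.122]
tcp_rot: [-3.142, 0.003, -0.001]
force: [0.2, -0.8, -1.0]
opening: 0.0005
grasp_force: 0.0
```

Emit:
jog_arm:
  rows: [0, 0, -0.05, 0, 0, 0, 0, 0, 0, 0, 0, 0]

```text
t: 14.65
tcp_pos: [0.5258, -0.058, 0.1212]
tcp_rot: [3.142, -0.003, 0.001]
force: [-1.4, 1.5, 4.8]
opening: 0.0005
grasp_force: 2.7
```

Emit:
jog_arm:
  rows: [0, 0, -0.04, 0, 0, 0, 0, 0, 0, 0, 0, 0]

```text
t: 14.85
tcp_pos: [0.5261, -0.058, 0.1211]
tcp_rot: [3.141, -0.003, 0.002]
force: [-2.8, 1.4, 13.2]
opening: 0.0006
grasp_force: 6.5
```

Run:
```python
from h import *
s=env.state(); print(s['tcp_pos'],s['force'])
for n in ['scene','side']:
    im,W,p=cloud(n)
    P=W.reshape(-1,3)
    m=(P[:,0]>.49)&(P[:,0]<.65)&((P[:,1]>.05)&(P[:,1]<.15))&(P[:,2]>.09)
    print(n,m.sum(),P[m].mean(0),np.linalg.lstsq(np.c_[P[m][:,0]-.66,np.ones(m.sum())],P[m][:,2],rcond=None)[0])
    if n=='side': cv2.imwrite('pics/s4.png',cv2.resize(im[100:290,120:370],(800,600),interpolation=cv2.INTER_CUBIC)[...,::-1])
```

```text
[ 0.52606376 -0.05798064  0.12108416] [-2.84376025  1.36321802 13.21979149]
scene 687 [0.60038321 0.09892952 0.12109254] [-0.00965588  0.12051689]
side 1373 [0.56882393 0.10160563 0.12265985] [0.0017229  0.12281693]
```

View pics/s4.png

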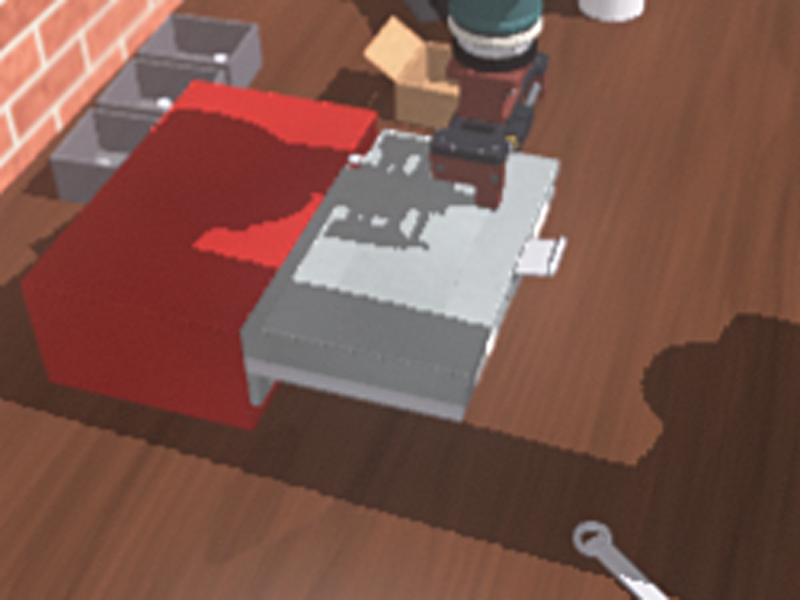

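The lid is flat on the rim and the clasp stands out at (545,258). Lifting, then measuring the clasp.

Emit:
jog_arm:
  rows: [0, 0, 0.6, 0, 0, 0, 0, 0, 0.9, 0, 0, 0, 0, 0, 1, 0, 0, 0, -0.8, 0.6, 0, 0, 0, 0, -0.8, 0.7, 0, 0, 0, 0]

```text
t: 15.45
tcp_pos: [0.4863, -0.0256, 0.1831]
tcp_rot: [3.141, -0.005, 0.004]
force: [-0.9, -0.5, -0.7]
opening: 0.0003
grasp_force: 0.0
```

Emit:
jog_arm:
  rows: [-0.8, 0.7, 0, 0, 0, 0, -0.8, 0.66, 0, 0, 0, 0, 0, 0, 0, 0, 0, 0]

```text
t: 15.75
tcp_pos: [0.4422, 0.0102, 0.1818]
tcp_rot: [-3.141, 0.001, 0.005]
force: [0.2, -0.5, -0.5]
opening: 0.0005
grasp_force: 0.0
```

Run:
```python
from h import *
s=env.state(); print(s['tcp_pos'],s['force'])
for n in ['scene','side']:
    im,W,p=cloud(n)
    P=W.reshape(-1,3)
    m=(P[:,0]>.40)&(P[:,0]<.468)&(P[:,1]>-.05)&(P[:,1]<.07)&(P[:,2]>.09)&(P[:,2]<.16)
    print(n,m.sum(),P[m].mean(0),np.percentile(P[m],[3,97],axis=0).round(4).tolist(),np.polyfit(P[m][:,0],P[m][:,2],1))
    m=(abs(P[:,2]-.1215)<.004)&(P[:,0]>.45)&(P[:,0]<.6)&((P[:,1]>.05)&(P[:,1]<.14))
    print('lid front',np.percentile(P[m],[.5,1,3],axis=0)[:,0])
    m=(P[:,0]>.49)&(P[:,0]<.65)&(abs(P[:,1])<.14)&(P[:,2]>.1)&(P[:,2]<.14)
    print(n,m.sum(),np.linalg.lstsq(np.c_[P[m][:,0]-.66,np.ones(m.sum())],P[m][:,2],rcond=None)[0])
```

```text
[0.44221001 0.01023906 0.18179392] [ 0.22783957 -0.49242231 -0.53949053]
scene 101 [0.45480374 0.00841793 0.12741297] [[0.4438, -0.0136, 0.1211], [0.4667, 0.0319, 0.1348]] [-0.26333249  0.24717757]
lid front [0.47971951 0.48095551 0.48350257]
scene 3476 [0.00046391 0.12112792]
side 103 [0.45424446 0.01179641 0.12912071] [[0.4419, -0.0119, 0.1253], [0.467, 0.0341, 0.1355]] [-0.31241066  0.27103152]
lid front [0.47894241 0.47948326 0.48142728]
side 3130 [0.00029906 0.12290734]
```

Emit:
jog_arm:
  rows: [0.2, 0, -0.8, 0, 0, 0, 0, 0, -0.8, 0, 0, 0, 0, 0, -0.3, 0, 0, 0, 0, 0, -0.2, 0, 0, 0, 0, 0, -0.2, 0, 0, 0]

```text
t: 16.35
tcp_pos: [0.4512, 0.0082, 0.1246]
tcp_rot: [3.142, -0.004, 0.001]
force: [-0.9, -0.8, 1.1]
opening: 0.0006
grasp_force: 0.4
```

Emit:
jog_arm:
  rows: [0, 0, -0.16, 0, 0, 0, 0, 0, -0.16, 0, 0, 0, 0, 0, -0.16, 0, 0, 0]

```text
t: 16.65
tcp_pos: [0.4514, 0.0085, 0.1128]
tcp_rot: [3.141, -0.003, 0.003]
force: [-0.5, -0.2, 2.0]
opening: 0.0007
grasp_force: 0.8
```

Emit:
jog_arm:
  rows: [0, 0, -0.16, 0, 0, 0, 0, 0, -0.16, 0, 0, 0, 0, 0, 0, 0, 0, 0]

```text
t: 16.95
tcp_pos: [0.45, 0.0087, 0.1041]
tcp_rot: [-3.141, 0.003, 0.002]
force: [-0.9, -1.0, 0.1]
opening: 0.0004
grasp_force: 0.0
```

Emit:
jog_arm:
  rows: [0, 0, -0.2, 0, 0, 0, 0, 0, -0.2, 0, 0, 0, 0, 0, 0, 0, 0, 0]

```text
t: 17.25
tcp_pos: [0.45, 0.0087, 0.0939]
tcp_rot: [-3.141, 0.004, 0.002]
force: [0.3, -0.4, 0.5]
opening: 0.0005
grasp_force: 0.0
```

Emit:
jog_arm:
  rows: [0.12, 0, -0.1, 0, 0, 0, 0.12, 0, 0, 0, 0, 0]

```text
t: 17.45
tcp_pos: [0.4561, 0.0087, 0.0917]
tcp_rot: [-3.141, 0.003, 0.002]
force: [-1.5, -0.1, -2.2]
opening: 0.0004
grasp_force: 0.6
```

Emit:
jog_arm:
  rows: [0.06, 0, 0, 0, 0, 0, 0, 0, 0, 0, 0, 0]

```text
t: 17.65
tcp_pos: [0.4582, 0.0086, 0.092]
tcp_rot: [-3.141, 0.004, 0.0]
force: [-0.2, 0.4, -0.4]
opening: 0.0003
grasp_force: 0.3
```

Emit:
jog_arm:
  rows: [0.05, 0, 0, 0, 0, 0, 0, 0, 0, 0, 0, 0]

```text
t: 17.85
tcp_pos: [0.4593, 0.0086, 0.0921]
tcp_rot: [-3.141, 0.003, 0.0]
force: [-1.3, 0.1, -0.8]
opening: 0.0006
grasp_force: 0.5
```

Emit:
jog_arm:
  rows: [0.05, 0, 0, 0, 0, 0, 0, 0, 0, 0, 0, 0]

```text
t: 18.05
tcp_pos: [0.4602, 0.0086, 0.0921]
tcp_rot: [-3.141, 0.003, 0.001]
force: [-2.0, 0.0, -0.9]
opening: 0.0008
grasp_force: 1.0
```

Emit:
jog_arm:
  rows: [0.04, 0, 0, 0, 0, 0, 0, 0, 0, 0, 0, 0]

```text
t: 18.25
tcp_pos: [0.4609, 0.0087, 0.092]
tcp_rot: [-3.141, 0.003, 0.002]
force: [-2.6, -0.4, 1.2]
opening: 0.0006
grasp_force: 2.0
```

Emit:
jog_arm:
  rows: [0.03, 0, 0, 0, 0, 0, 0, 0, 0, 0, 0, 0]

```text
t: 18.45
tcp_pos: [0.462, 0.0086, 0.092]
tcp_rot: [-3.141, 0.003, 0.001]
force: [-3.5, -0.5, 0.1]
opening: 0.0001
grasp_force: 2.0
```

Run:
```python
from h import *
s=env.state(); print(s['tcp_pos'],s['force'])
im,W,p=cloud('side')
P=W.reshape(-1,3)
m=(P[:,0]>.40)&(P[:,0]<.4765)&(P[:,1]>.024)&(P[:,1]<.036)&(P[:,2]>.075)&(P[:,2]<.125)
print(m.sum(),P[m][np.argsort(P[m][:,2])].round(3).tolist())
m=(P[:,0]>.40)&(P[:,0]<.495)&(P[:,1]>.06)&(P[:,1]<.15)&(P[:,2]>.075)&(P[:,2]<.108)
print('front face',m.sum(),np.median(P[m],0))
cv2.imwrite('pics/s5.png',cv2.resize(im[130:250,220:380],(800,600),interpolation=cv2.INTER_CUBIC)[...,::-1])
```

```text
[0.46201441 0.00861818 0.09202907] [-3.47709825 -0.48264543  0.12799924]
17 [[0.471, 0.029, 0.085], [0.472, 0.026, 0.085], [0.472, 0.035, 0.085], [0.473, 0.031, 0.086], [0.469, 0.025, 0.086], [0.469, 0.035, 0.086], [0.476, 0.033, 0.087], [0.474, 0.03, 0.088], [0.474, 0.029, 0.092], [0.474, 0.031, 0.098], [0.473, 0.033, 0.103], [0.474, 0.03, 0.105], [0.474, 0.031, 0.109], [0.474, 0.031, 0.113], [0.473, 0.025, 0.116], [0.474, 0.032, 0.117], [0.475, 0.028, 0.118]]
front face 39 [0.48359051 0.1161426  0.08745008]
```

View pics/s5.png

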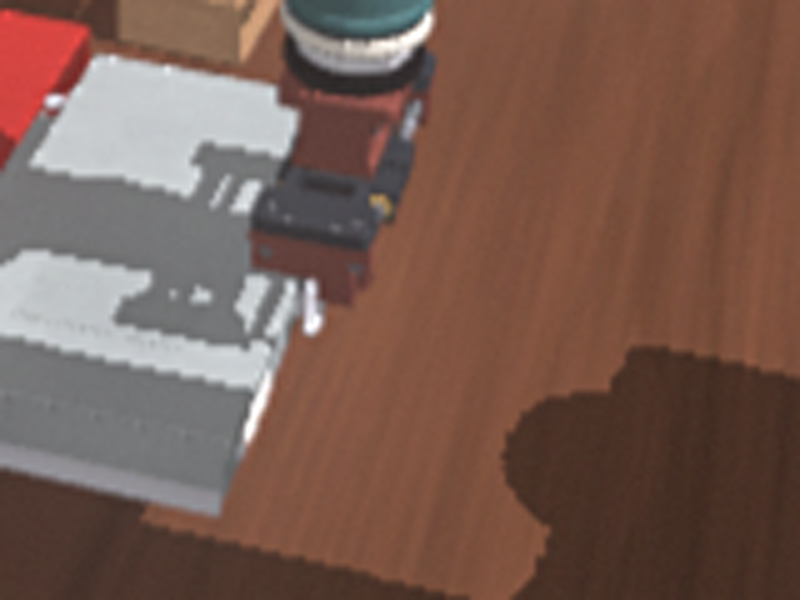

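The clasp plate reads vertical at x≈.474 from z .092 to .118, so it's flat. Now pushing the box home.

Emit:
jog_arm:
  rows: [0.1, 0, 0, 0, 0, 0, 0.3, 0, 0, 0, 0, 0, 0.5, 0, 0, 0, 0, 0, 0.6, 0, 0, 0, 0, 0, 0.6, 0, 0, 0, 0, 0]

```text
t: 19.0
tcp_pos: [0.5147, 0.0083, 0.092]
tcp_rot: [3.141, -0.003, -0.002]
force: [-5.0, -2.6, 0.6]
opening: 0.0006
grasp_force: 2.6
```

Emit:
jog_arm:
  rows: [0.6, 0, 0, 0, 0, 0, 0.6, 0, 0, 0, 0, 0, 0.6, 0, 0, 0, 0, 0, 0.6, 0, 0, 0, 0, 0, 0.6, 0, 0, 0, 0, 0]

```text
t: 19.5
tcp_pos: [0.59, 0.0077, 0.092]
tcp_rot: [3.14, -0.003, -0.002]
force: [-5.6, -3.6, 2.4]
opening: 0.0006
grasp_force: 2.6
```

Emit:
jog_arm:
  rows: [0.6, 0, 0, 0, 0, 0, 0.6, 0, 0, 0, 0, 0, 0.6, 0, 0, 0, 0, 0, 0.4, 0, 0, 0, 0, 0, 0, 0, 0, 0, 0, 0]

```text
t: 20.0
tcp_pos: [0.6477, 0.0084, 0.0924]
tcp_rot: [-3.141, 0.004, -0.006]
force: [0.3, 0.5, -0.1]
opening: 0.0005
grasp_force: 0.0
```

Emit:
jog_arm:
  rows: [0.12, 0, 0, 0, 0, 0, 0, 0, 0, 0, 0, 0]

```text
t: 20.2
tcp_pos: [0.6485, 0.0089, 0.0924]
tcp_rot: [-3.141, 0.003, -0.002]
force: [-0.2, -0.7, -0.2]
opening: 0.0006
grasp_force: 0.0
```

Emit:
jog_arm:
  rows: [0.12, 0, 0, 0, 0, 0, 0, 0, 0, 0, 0, 0]

```text
t: 20.4
tcp_pos: [0.6503, 0.0089, 0.0922]
tcp_rot: [-3.141, 0.003, 0.001]
force: [-4.1, -0.4, 2.7]
opening: 0.0001
grasp_force: 1.5
```

Emit:
jog_arm:
  rows: [0.08, 0, 0, 0, 0, 0, 0, 0, 0, 0, 0, 0]

```text
t: 20.6
tcp_pos: [0.6525, 0.0088, 0.0921]
tcp_rot: [-3.141, 0.003, 0.001]
force: [-3.8, 0.8, 3.1]
opening: 0.0001
grasp_force: 1.9
```

Emit:
jog_arm:
  rows: [0.08, 0, 0, 0, 0, 0, 0, 0, 0, 0, 0, 0]

```text
t: 20.8
tcp_pos: [0.6549, 0.0088, 0.0921]
tcp_rot: [-3.141, 0.004, -0.0]
force: [-3.7, 1.8, 3.2]
opening: 0.0006
grasp_force: 1.8
```

Emit:
jog_arm:
  rows: [0.08, 0, 0, 0, 0, 0, 0, 0, 0, 0, 0, 0]

```text
t: 21.0
tcp_pos: [0.655, 0.0088, 0.092]
tcp_rot: [-3.141, 0.003, 0.006]
force: [-8.6, 1.5, 6.1]
opening: 0.0003
grasp_force: 4.2
```

Emit:
jog_arm:
  rows: [0.05, 0, 0, 0, 0, 0, 0, 0, 0, 0, 0, 0]

```text
t: 21.2
tcp_pos: [0.655, 0.0088, 0.092]
tcp_rot: [-3.141, 0.003, 0.009]
force: [-12.5, 0.9, 7.8]
opening: 0.0006
grasp_force: 5.7
```

Hard stop at .655, which is 0.195 m past where the push began. Backing off and checking.

Emit:
jog_arm:
  rows: [-0.5, 0, 0, 0, 0, 0, -0.9, 0, 0, 0, 0, 0, -1, 0, 0.2, 0, 0, 0, -1, 0, 0.8, 0, 0, 0, -1, 0, 1, 0, 0, 0]

```text
t: 21.7
tcp_pos: [0.5478, 0.0083, 0.1418]
tcp_rot: [3.141, -0.004, 0.001]
force: [0.6, 0.2, -0.1]
opening: 0.0002
grasp_force: 0.0
```

Emit:
jog_arm:
  rows: [-1, 0, 1, 0, 0, 0, -1, 0, 1, 0, 0, 0, -0.5, -1, 1, 0, 0, 0, 0, -1, 0, 0, 0, 0, 0, -1, 0, 0, 0, 0]

```text
t: 22.2
tcp_pos: [0.4874, -0.0678, 0.2189]
tcp_rot: [3.14, -0.002, 0.009]
force: [0.1, -1.0, -0.2]
opening: 0.001
grasp_force: 0.0
```

Emit:
jog_arm:
  rows: [0, -1, 0, 0, 0, 0, 0, -1, 0, 0, 0, 0, 0, -1, 0, 0, 0, 0, 0, -1, 0, 0, 0, 0, 0, 0, 0, 0, 0, 0]

```text
t: 22.7
tcp_pos: [0.4874, -0.17, 0.2176]
tcp_rot: [3.139, -0.008, 0.006]
force: [0.2, -0.0, 0.5]
opening: 0.001
grasp_force: 0.0
```

Run:
```python
from h import *
s=env.state(); print(s['tcp_pos'],s['t'])
im2,W2,_=cloud('scene')
im,W,p=cloud('side')
P=W.reshape(-1,3)
m=(P[:,0]>.64)&(P[:,0]<.69)&(P[:,1]>-.013)&(P[:,1]<.03)&(P[:,2]>.075)&(P[:,2]<.13)
Q=P[m][np.argsort(P[m][:,2])]; print('clasp',m.sum(),[(round(float(z),3),round(float(np.median(Q[abs(Q[:,2]-z)<.003][:,0])),4)) for z in np.arange(.083,.127,.005) if (abs(Q[:,2]-z)<.003).any()])
for a,b in [(-.14,-.05),(.06,.15)]:
    m=(P[:,0]>.64)&(P[:,0]<.70)&(P[:,1]>a)&(P[:,1]<b)&(P[:,2]>.08)&(P[:,2]<.107); print('front',np.median(P[m],0))
m=(abs(P[:,2]-.13)<.003)&(P[:,0]>.64)&(P[:,0]<.9)&(abs(P[:,1])<.15); print('rack front edge',np.percentile(P[m][:,0],[.5,2]))
cv2.imwrite('pics/f.png',np.hstack([cv2.resize(im[110:290,110:350],(400,300)),cv2.resize(im2[60:384,150:470],(400,300))])[...,::-1])
```

```text
[ 0.48735214 -0.16996951  0.21764631] 22.7
clasp 140 [(0.083, 0.666), (0.088, 0.6642), (0.093, 0.6669), (0.098, 0.6669), (0.103, 0.6664), (0.108, 0.6665), (0.113, 0.6656), (0.118, 0.6681), (0.123, 0.6743)]
front [ 0.6750257  -0.0868461   0.09200735]
front [0.67704798 0.11321777 0.09155984]
rack front edge [0.6777581  0.68003011]
```

View pics/f.png

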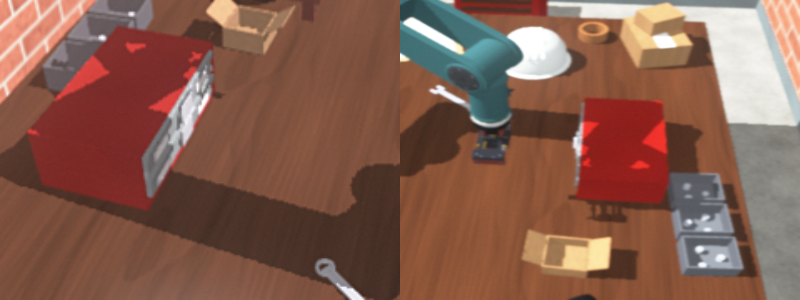

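The box is flush with the rack front (about (190,110) in the left view) and the clasp is vertical within measurement. The carton, hat and spanner haven't moved.

```bash
python3 -c "
from cell import env
print(env.close_job())"
```

```text
the job is handed in; nothing more can be done
None
```

I put the bearing flat beside its twin in the left compartment, closed the lid, swung the clasp flat and then pushed the box fully home; I handed the job in at about 23 s, with the hard hat, carton and spanner untouched and the verdict not shown.

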